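# File slide boxes through the drawn-blade hopper of a rotary tray

### The arm

A 6-joint arm with a two-finger parallel gripper is mounted at the origin on the work surface. World frame = base frame: x ahead of the robot, y to its left, z up, the work surface at z = 0. Lengths are in m, angles in rad, forces in N, time in s.
With the tool pointing down it reaches from about 0.325 to 0.9 m from the base axis. Payload 6.1 kg.
Tool frame: the origin (TCP) lies midway between the tips of the shut fingers; the grasp point (between the pads) lies 19 mm behind it; z points along the fingers, y is the line along which they close (so a half turn about z gives the same grasp; the last joint's range is limited). The gripper opens to 85 mm and grips with 20 to 120 N. Pads are 22 mm wide; open, the fingers measure 114 mm over their backs; the gripper's body (76 mm by 85 mm) begins 54 mm behind the grasp point. The pads swing forward as they close: fully open they stand 13 mm farther back than shut.
Start: joints at [-1.343, 0.22, 1.526, -0, 1.395, -0.126], TCP at [0.217, -0.586, 0.231] pointing down, gripper open.
Joint ranges: [-2.98, 2.98], [-0.91, 2.08], [0.09, 2.57], [-1.24, 4.39], [0.2, 2.65], [-2.68, 2.68]. Speed limits (rad/s): [2.57, 2.57, 3.01, 3.14, 3.14, 3.14].

### API

Orientations are given as [roll, pitch, yaw] about the fixed x, y, z axes, in that order (R = Rz(yaw) Ry(pitch) Rx(roll)).
In Python, from plant import movep, move_l, set_joints, gripper_to, hold, inverse_kinematics, observe, get_image, get_calibration, Unreachable, job_done gives the robot as it stands. Calls block until the motion is done:
- movep(position, orientation): joint-space move of the TCP to a pose.
- move_l(position, feed=0.15, rotation=None, max_force=None): straight line of the TCP; rotation=None keeps the orientation; feed is the mean speed in m/s. With max_force (N) it stops when the force on the tool has changed by that much, and returns True; else False.
- set_joints(angles): joint-space move.
- gripper_to(opening, f_grip=None): finger opening in m; f_grip is the grip in N (None keeps the last); returns when the fingers have stopped.
- hold(seconds).
- inverse_kinematics(position, orientation): joint angles nearest the present ones, or None.
- observe(): the state.
- get_image(name): name is "scene" or "top" or "wrist"; returns (picture, depth): 400x640x3 uint8, red, green, blue; 400x640 float32, m along the optical axis (not along the pixel's ray), 0 where there is no reading.
- get_calibration(name): a dict with "intrinsics" (3x3 intrinsics, pixels), "dist_coeffs" ([k1, k2, p1, p2, k3] as OpenCV has them; the pictures are not rectified), "world_from_camera" (4x4, takes a point from camera to world coordinates). Camera axes: x right, y down, z forward; pixel columns grow to the right and rows downward; lengths in m; the calibration is good to about 2 mm. A picture is of the moment at which its call begins: read the wrist's pose just before it. get_calibration takes no time and is no camera call; for the wrist camera it gives the pose at the moment of the call.
A pose or a line that the arm cannot do raises Unreachable and nothing moves.
- job_done(): hands the job in; it is judged then, once.
The state is a dict: "time_s": time; "q": joint angles; "joint_velocities": joint speeds; "joint_torque": joint torques, N m; "eef_pos": TCP position; "tcp_rot": TCP orientation; "ft_force": force on the tool from outside, world axes, zero at the start; "torque": the same for the moment, N m; "opening": finger opening in m; "grasp_force": force on a finger pad.
Only numpy, scipy, OpenCV 4.12 (cv2) and the standard library are available. Lean on these libraries where they do the work, as an engineer would, in place of code of your own. Each camera call takes 0.05 s, during which the arm holds its last target. There are 200 camera calls.

### The job

File the loose slide boxes: first turn the round tray by its posts until its empty compartment is under the hopper, then lay every slide box in the hopper and let go. Draw the sprung blade out by its handle until its broad black line is level with the hopper's front face and hold it there a good second so that all the boxes drop through, and never pull it far past the line; let the blade return fully home, then turn the tray until the filled compartment faces the front, at the white index. Leave the other things on the bench where they are.

Things in the scene. Friction and masses are not known exactly. Their poses are not given: they have to be found in the camera images.
- station: the fixed filing station: round base, round tray on a spindle, portal with a hopper. Origin on the bench on the tray's vertical spindle axis; own x points from the spindle to the hopper (away from the robot, give or take some yaw), own z up. Its FRONT is the -x side. Two portal columns, 60 x 16 mm and 150 mm high, stand at x 95, y +-190 mm
- index (a point): the white diamond-shaped index on the station's front foot, 178 mm from the spindle, 15 mm above the bench
- shelf (a point): middle of the top of the fixed shelf on the hopper's left (+y) side: 100 mm (x) by 140 mm (y), 156 mm above the bench, from hopper to column; its twin is on the right side. A box dropped there can be picked up again
- hopper (a point): centre of the hopper's floor (the closed blade's top face), 118 mm above the bench, 95 mm along station x from the spindle; axes as the station. The hopper is an open-topped aluminium box, inside 96 mm (x) by 106 mm (y), walls 5 mm thick, rim 165 mm above the bench. Boxes fit with their length along station y and may be stacked or lie anyhow
- front_mark (a point): point at tray floor height where the centre of the filled compartment must be at the end: 95 mm from the spindle towards the front, in line with the white index
- carousel (a joint): angle (rad) of the round tray about its spindle, anticlockwise positive seen from above. 0 (or whole turns): empty compartment under the hopper; pi (or -pi): facing the front. Limits +-9.5; stays where it is left, friction about 0.1 N m. Tray, posts and contents pass freely under blade and hopper
- bin (a point): centre of the tray's empty compartment, on its floor, 95 mm from the spindle, at angle carousel from station x. Tray: grey, 320 mm diameter, floor 30 mm above the bench, rim and four radial dividers 5 mm thick up to 65 mm, so four quarter compartments; one empty, the others taken by fixed dark wooden boxes, amber jars and a white carton (below 71 mm)
- post (a point): one of four alike dark upright round posts on the dividers, by which the tray is turned (grip or push near the top): 18 mm diameter, tops 105 mm above the bench, 110 mm from the spindle; this one is at angle carousel + 45 degrees from station x, the others 90 degrees apart. This point lies on its axis, 24 mm below its top
- blade (a joint): how far (m) the sprung steel blade is drawn towards the front (station -x). 0: fully home, closing the hopper's floor; 0.095: its broad black line is level with the hopper's front face, hopper floor open; hard stop 0.125. Pull 2.4 N at home, about 10 N at the line; springs home when let go. Blade 116 mm wide, 6 mm thick, top 118 mm above the bench
- blade_handle (a point): middle of the blade's black upright handle: 12 mm thick (station x), 60 mm wide (station y), standing from 118 to 164 mm above the bench; this point is 145 mm above it. With the blade home the handle stands 38 mm clear of the hopper's front wall, over the spindle; it moves with the blade
- slidebox1: a closed plastic microscope-slide box, white with a grey seam and clasp, 84 (own x) x 30 (own y) x 20 (own z) mm, about 60 g, lying flat on the table at the start. Origin at the centre of its underside. All slide boxes are alike; may be absent (None from the start)
- slidebox2: a closed plastic microscope-slide box, white with a grey seam and clasp, 84 (own x) x 30 (own y) x 20 (own z) mm, about 60 g, lying flat on the table at the start. Origin at the centre of its underside. All slide boxes are alike; may be absent (None from the start)
- slidebox3: a closed plastic microscope-slide box, white with a grey seam and clasp, 84 (own x) x 30 (own y) x 20 (own z) mm, about 60 g, lying flat on the table at the start. Origin at the centre of its underside. All slide boxes are alike; may be absent (None from the start)
- slidebox4: a closed plastic microscope-slide box, white with a grey seam and clasp, 84 (own x) x 30 (own y) x 20 (own z) mm, about 60 g, lying flat on the table at the start. Origin at the centre of its underside. All slide boxes are alike; may be absent (None from the start)
- mug: bystander: white mug, 80 mm diameter, 90 mm high; origin under its centre
- jar: bystander: amber glass jar, 64 mm diameter, 100 mm high; origin under its centre
- tape_roll: bystander: brown roll of packing tape lying flat, 100 mm diameter, 48 mm high; origin under its centre
- brush: bystander: dusting brush lying on the bench
Things that resemble listed ones, but are neither listed nor needed, are in the scene too. Leave any blue or purple look-alike of the slidebox3 alone.

How it is judged:
By the outcome, as a careful person would: the job done as asked, in the order asked, and still so for the second after the job is handed in, with the robot touching nothing.
Of slidebox1, slidebox2, slidebox3, slidebox4 only 2 to 4 are there at a start; the rules pass over those that are not, and their reading is None.
At some moment in a run one of slidebox1, slidebox2, slidebox3, slidebox4 may be knocked a few centimetres aside while the robot is not near it.
Once in a run the grip may slacken for a moment while it holds something.
It also fails if it takes over 210 s, if anything falls off the work surface, if the arm or the gripper's body presses on something with over 40 N, if the wrist force passes 120 N, or if a joint passes its speed limit or range.

## Working session

There is one attempt and no reset: what is moved stays moved. The work goes in short steps, each a Python script; the robot and the scene stay as the last script left them, time stands still between calls to the robot, and variables do not carry over. Pictures are saved under pics/ and viewed, at most 14 in all, crops included, and the job is handed in when it is done.

```bash
ls; mkdir -p pics
python3 - <<'E'
from plant import *
import cv2,numpy as np
for n in("scene","top"):
    im,d=get_image(n); cv2.imwrite(f"pics/{n}0.png",im[:,:,::-1]); np.save(f"pics/{n}0.npy",d)
    c=get_calibration(n); print(n,c["intrinsics"],c["dist_coeffs"],c["world_from_camera"])
print(observe()["time_s"])
E
```

```text
pics
scene [[386.21867498   0.         327.17286045]
 [  0.         386.21867498 193.71717237]
 [  0.           0.           1.        ]] [-0.00325645  0.          0.          0.          0.        ] [[-0.86151228  0.42881819 -0.27186679  0.85425593]
 [ 0.5075521   0.71290225 -0.48390212  0.58085138]
 [-0.01369159 -0.55487417 -0.83182161  1.22295165]
 [ 0.          0.          0.          1.        ]]
top [[425.3487188    0.         314.09665415]
 [  0.         425.3487188  202.93954811]
 [  0.           0.           1.        ]] [0.00601847 0.         0.         0.         0.        ] [[-0.01375755 -0.98361815  0.1797389   0.26064964]
 [-0.99983516  0.0156625   0.00918354 -0.05396891]
 [-0.01184825 -0.17958292 -0.98367149  1.44254549]
 [ 0.          0.          0.          1.        ]]
0.1
```

View pics/top0.png

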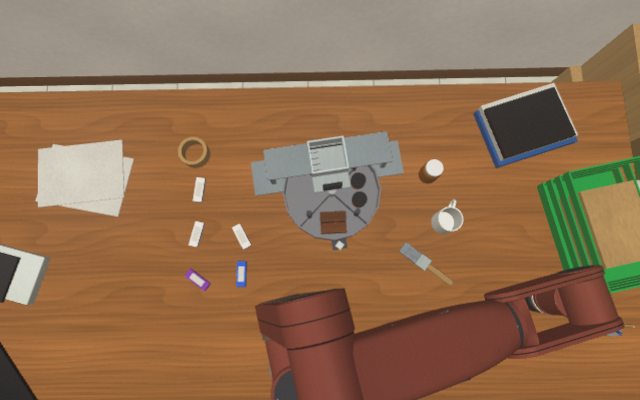

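View pics/scene0.png

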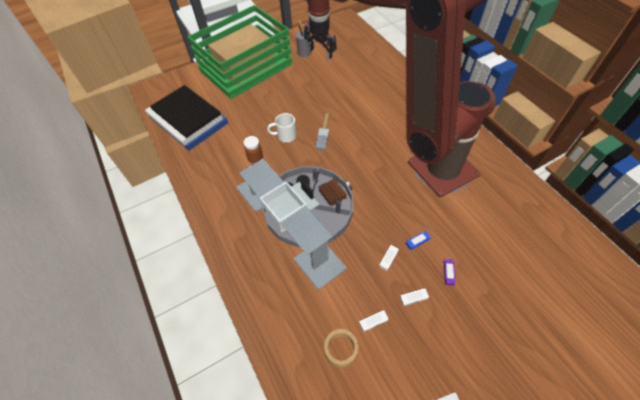

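The top view shows three white boxes at (199,189), (196,234) and (241,236). The look-alikes are blue at (241,273) and purple at (197,279). The station's index is near (340,244) and the hopper near (328,155). I'll check this in one close crop.

```bash
cat > h.py <<'E'
from plant import *
import cv2,numpy as np
def ray(cal,px,z):
    K,D,T=(np.array(cal[k]) for k in("intrinsics","dist_coeffs","world_from_camera"))
    p=cv2.undistortPoints(np.array(px,float).reshape(-1,1,2),K,D).reshape(-1,2)
    d=np.c_[p,np.ones(len(p))]@T[:3,:3].T; o=T[:3,3]
    return (o+d*((z-o[2])/d[:,2])[:,None])[:,:2]
def boxes(im,cal,z=.02,amin=20,amax=1e9,vmin=170):
    hsv=cv2.cvtColor(im,cv2.COLOR_RGB2HSV)
    m=((hsv[:,:,1]<50)&(hsv[:,:,2]>vmin)).astype(np.uint8)
    m=cv2.morphologyEx(m,cv2.MORPH_CLOSE,np.ones((3,3)))
    out=[]
    for c in cv2.findContours(m,cv2.RETR_EXTERNAL,cv2.CHAIN_APPROX_NONE)[0]:
        if amin<cv2.contourArea(c)<amax:
            w=ray(cal,c.reshape(-1,2),z)*1000
            (x,y),(a,b),t=cv2.minAreaRect(w.astype(np.float32))
            if a<b:a,b,t=b,a,t+90
            px=c.reshape(-1,2).mean(0).round().astype(int)
            out.append((x/1000,y/1000,np.radians((t+90)%180-90),a,b,tuple(map(int,px))))
    return out
E
python3 - <<'E'
from h import *
im=cv2.imread("pics/top0.png")[:,:,::-1].copy(); cal=get_calibration("top")
for b in boxes(im,cal): print(np.round(b[:5],3),b[5])
crop=im[125:285,180:400]; cv2.imwrite("pics/c1.png",cv2.resize(crop,None,fx=3.6,fy=3.6,interpolation=cv2.INTER_CUBIC)[:,:,::-1])
E
```

```text
[ 0.271  0.351  0.94  49.151 19.799] (196, 279)
[2.8700e-01 2.0600e-01 1.7000e-02 4.9238e+01 1.6574e+01] (241, 274)
[ 0.317 -0.398 -0.673 34.272 32.408] (423, 262)
[  0.295   0.961  -0.271 159.539 157.081] (21, 271)
[ 0.377 -0.123 -0.662 19.434 19.255] (339, 245)
[ 0.412  0.206  0.492 82.791 30.715] (241, 236)
[ 0.422  0.359 -0.255 84.165 29.916] (196, 234)
[ 0.464 -0.502 -0.936 95.409 81.58 ] (451, 216)
[ 0.575  0.355 -0.114 84.369 30.024] (198, 189)
[ 5.9400e-01 -9.9000e-02 -1.4330e+00  1.1923e+02  4.8417e+01] (331, 181)
[ 0.639 -0.456 -0.81  55.87  55.413] (434, 167)
[  0.617   0.752  -1.52  329.387 267.571] (83, 176)
[ 6.93000e-01 -8.90000e-02 -1.42900e+00  1.30655e+02  1.18166e+02] (328, 154)
[9.540000e-01 5.400000e-02 1.474000e+00 2.050312e+03 2.118470e+02] (324, 87)
```

View pics/c1.png

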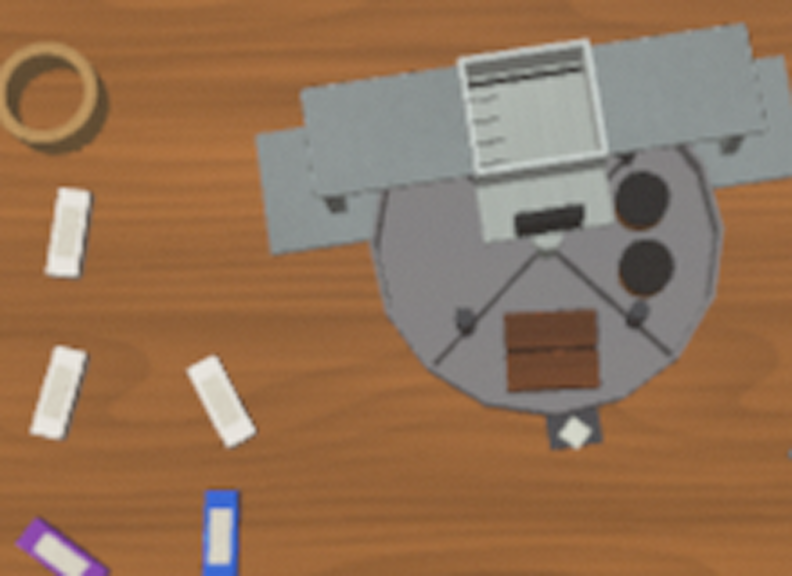

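The crop confirms three white boxes. The empty compartment is the left quarter, at crop (430,230). Wood is at the front, jars are on the right, and the front posts are at crop (465,318) and (637,313). Next I'll compute the station pose and clear the arm's view.

Run:
```python
from h import *
cal=get_calibration("top")
f=lambda u,v,z: ray(cal,[(180+u/3.6,125+v/3.6)],z)[0]
ix=f(574,432,.015); hc=np.mean([f(*p,.165) for p in[(459,60),(588,40),(608,157),(472,180)]],0)
d=hc-ix; print("ix",ix,"h",hc,np.linalg.norm(d),"(273)")
yaw=np.arctan2(d[1],d[0]); e=d/np.linalg.norm(d); sp=(ix+e*.178+hc-e*.095)/2
print("yaw",yaw,"spindle",sp,"handle",f(549,218,.164))
for p in[(465,316),(638,311)]:
    w=f(*p,.105)-sp; print("post",f(*p,.105),np.linalg.norm(w),np.degrees(np.arctan2(w[1],w[0])-yaw))
print(np.array(get_calibration("wrist")["world_from_camera"]))
R=np.array(get_calibration("wrist")["world_from_camera"]); print(observe()["tcp_rot"])
```

```text
ix [ 0.37697788 -0.12355055] h [ 0.64451286 -0.08651952] 0.2700856562964466 (273)
yaw 0.13754170061129556 spindle [ 0.55185345 -0.09934503] handle [ 0.54773759 -0.09940574]
post [ 0.47346182 -0.02534843] 0.10779955521003445 128.77145035215148
post [ 0.47554452 -0.17828752] 0.1097951253804873 -141.9087325532087
[[ 0.34707132 -0.90304934 -0.25306796  0.28126679]
 [-0.93783806 -0.33451959 -0.09250085 -0.56233669]
 [-0.00112336  0.26944116 -0.9630162   0.37183414]
 [ 0.          0.          0.          1.        ]]
[-3.13975968e+00 -2.33251211e-04  3.53800935e-01]
```

```bash
cat >> h.py <<'E'
SP=np.array([.5518,-.0993]); SY=0.1375; RP=.110
PI=np.pi
def tray_xy(a,r=RP): return SP+r*np.array([np.cos(a+SY),np.sin(a+SY)])
def wrap(a): return (a+PI/2)%PI-PI/2
def turn(a0,a1,z=.080,safe=.24,extra=0.):
    """grip post at station angle a0 (rad), carry along arc to a1, release, rise"""
    yaw0=wrap(a0+SY)
    p=tray_xy(a0); gripper_to(.050)
    movep([*p,safe],[PI,0,yaw0]); move_l([*p,z],feed=.12,max_force=15)
    gripper_to(0.0,f_grip=30); print("grip",observe()["opening"],observe()["grasp_force"])
    n=int(np.ceil(abs(a1-a0)/np.radians(10)))
    for k in range(1,n+1):
        a=a0+(a1-a0)*k/n; q=tray_xy(a)
        move_l([*q,z],feed=.1,rotation=[PI,0,yaw0+a-a0])
    o=observe(); print("end",o["opening"],o["ft_force"],o["time_s"])
    gripper_to(.050); move_l([*tray_xy(a1),safe],feed=.2)
E
python3 - <<'E'
from h import *
turn(np.radians(-141.9),np.radians(-225.3))
o=observe();print(o["time_s"])
movep([.45,.30,.32],[PI,0,0])
for n in("top","wrist"):
    cal=get_calibration(n);im,d=get_image(n)
    cv2.imwrite(f"pics/{n}1.png",im[:,:,::-1])
    for b in boxes(im,cal,amin=60 if n=="top" else 400):
        if 70<b[3]<100: print(n,np.round(b[:5],3),b[5])
print(observe()["time_s"])
E
```

```text
grip 0.016500247910510295 29.815439879894257
end 0.016528115850643958 [-0.45610454  1.81008032  7.19725831] 7.1083
8.475
top [ 0.411  0.206  0.495 84.141 30.838] (241, 236)
top [ 0.465 -0.503 -0.912 96.198 81.574] (451, 216)
top [ 0.554 -0.203 -1.419 73.062 34.788] (361, 193)
top [ 0.576  0.355 -0.114 81.597 30.024] (198, 188)
wrist [ 0.413  0.207  0.488 83.313 29.134] (387, 189)
wrist [ 0.423  0.359 -0.251 82.821 29.374] (273, 182)
wrist [ 0.576  0.355 -0.111 83.214 28.901] (272, 58)
9.8667
```

View pics/top1.png

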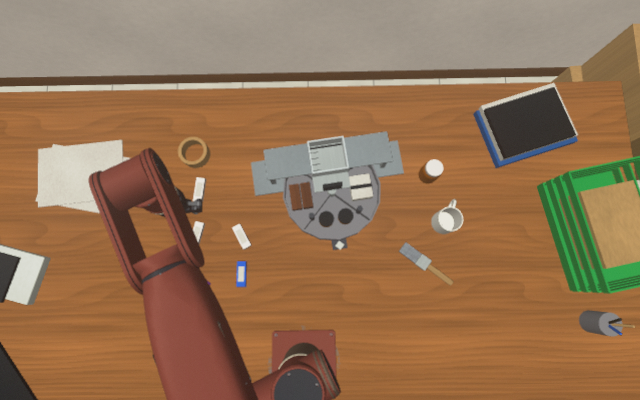

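View pics/wrist1.png

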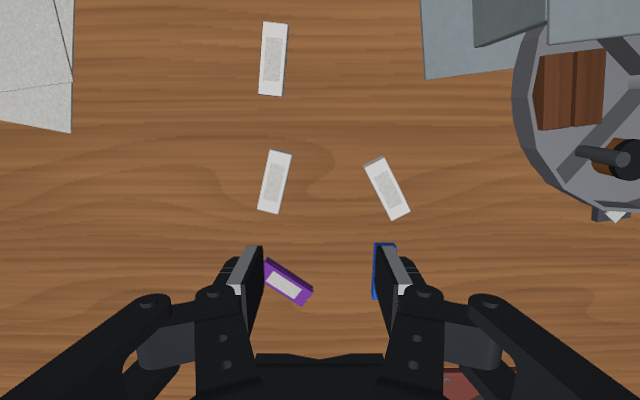

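The tray is turned: the jars are now at the front, wood is on the left, the carton is on the right, and the empty quarter is under the hopper. The wrist view shows the three boxes at (387,189), (273,182) and (272,58), and no other white box is visible. I'll pick the first one.

```bash
cat >> h.py <<'E'
HOP=SP+.0945*np.array([np.cos(SY),np.sin(SY)])
def look(save=None):
    cal=get_calibration("wrist"); im,d=get_image("wrist")
    if save: cv2.imwrite(f"pics/{save}.png",im[:,:,::-1])
    return [b for b in boxes(im,cal,amin=400) if 74<b[3]<95 and 24<b[4]<36]
def overview(): movep([.45,.30,.32],[PI,0,0])
def pick(b,z=0.001):
    yaw=wrap(b[2]); gripper_to(.06)
    movep([b[0],b[1],.12],[PI,0,yaw]); hit=move_l([b[0],b[1],z],feed=.1,max_force=12)
    zg=observe()["eef_pos"][2]; gripper_to(0,f_grip=50)
    move_l([b[0],b[1],.26],feed=.2); o=observe(); print("pick",hit,zg,o["opening"],o["grasp_force"]); return zg
def place(zg,level,dx=0.):
    e=np.array([np.cos(SY),np.sin(SY)]); p=HOP+dx*e; yaw=wrap(SY+PI/2)
    movep([*p,.27],[PI,0,yaw]); o=observe(); print("over",o["opening"],o["grasp_force"])
    if o["opening"]<.02: return False
    hit=move_l([*p,.118+zg+.004+.021*level],feed=.1,max_force=12); o=observe(); print("low",hit,o["eef_pos"][2],o["opening"])
    gripper_to(.05); move_l([*p,.30],feed=.2); return True
E
python3 - <<'E'
from h import *
cal=get_calibration("top")
for p in[(311,213.5),(366.5,213)]:
    w=ray(cal,[p],.105)[0]-SP; print("post",np.degrees(np.arctan2(w[1],w[0])-SY),np.linalg.norm(w))
bs=look(); b=min(bs,key=lambda b:b[1]); print(b)
zg=pick(b); print(place(zg,0))
im,_=get_image("wrist"); cv2.imwrite("pics/w2.png",im[:,:,::-1]); print(observe()["time_s"])
E
```

```text
post 131.9635517263901 0.10566485189669597
post -134.98482706553864 0.13575386174155807
(0.4126851501464844, 0.20658193969726563, np.float64(0.4876422060091349), 83.32759857177734, 29.04228401184082, (387, 189))
pick False 0.0016443280337421935 0.029092583001557117 50.51239013671875Traceback (most recent call last):
  File "<stdin>", line 6, in <module>
  File "h.py", line 50, in place
    movep([*p,.27],[PI,0,yaw]); o=observe(); print("over",o["opening"],o["grasp_force"])
    ~~~~~^^^^^^^^^^^^^^^^^^^^^
plant.Unreachable: the arm cannot take that pose within its joint ranges
```

Run:
```python
from h import *
y=wrap(SY+PI/2)
for z in(.15,.2,.24,.27,.3):
    for k in(y,y+PI): 
        q=inverse_kinematics([*HOP,z],[PI,0,k]); print(z,round(k,2),None if q is None else np.round(q,2))
print(np.round(observe()["q"],2),observe()["eef_pos"],observe()["opening"])
```

```text
0.15 -1.43 None
0.15 1.71 [-0.25  0.35  1.53  0.    1.27 -0.39]
0.2 -1.43 None
0.2 1.71 [-0.25  0.3   1.49  0.    1.35 -0.39]
0.24 -1.43 None
0.24 1.71 [-0.25  0.28  1.44  0.    1.42 -0.39]
0.27 -1.43 None
0.27 1.71 [-0.25  0.26  1.41  0.    1.47 -0.39]
0.3 -1.43 None
0.3 1.71 [-0.25  0.25  1.37  0.    1.53 -0.39]
[ 0.29 -0.2   1.9   0.    1.44  1.38] [0.41191248 0.20634901 0.25850642] 0.029092583001557117
```

```bash
sed -i 's/yaw=wrap(SY+PI\/2)$/yaw=SY+PI\/2/' h.py
python3 - <<'E'
from h import *
print(place(.0016,0))
im,_=get_image("wrist"); cv2.imwrite("pics/w2.png",im[:,:,::-1]); print(observe()["time_s"])
E
```

```text
over 0.029085585905118814 50.49138307571411
low False 0.1245465346989935 0.02867295913124416
True
18.8417
```

View pics/w2.png

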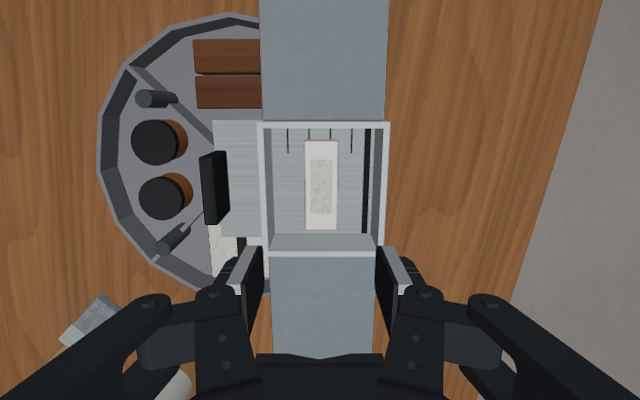

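Box 1 lies in the hopper at (321,184). The front posts' tops are at about (142,97) and (163,246), where I'll check the tray angle. Now the other two boxes.

Run:
```python
from h import *
cal=get_calibration("wrist")
for p in[(142,97),(163,246)]:
    w=ray(cal,[p],.105)[0]-SP; print("post",np.degrees(np.arctan2(w[1],w[0])-SY),np.linalg.norm(w))
for lev in(1,2):
    overview(); bs=look(f"ov{lev}"); print([np.round(b[:5],3) for b in bs])
    if not bs: break
    b=min(bs,key=lambda b:b[0]); zg=pick(b)
    if observe()["opening"]<.02: print("missed"); break
    if not place(zg,lev): print("lost"); break
im,_=get_image("wrist"); cv2.imwrite("pics/w3.png",im[:,:,::-1]); print(observe()["time_s"])
```

```text
post 133.66570300978725 0.10872238070961089
post -134.55831600752774 0.10417267651724094
[array([ 0.423,  0.359, -0.252, 82.896, 29.361]), array([ 0.538,  0.382, -0.114, 83.329, 28.84 ])]
pick False 0.0017780543692940305 0.029028386274528407 50.38047552108765
over 0.028757758465695702 50.38163423538208
low False 0.14581501999793087 0.02879875250017969
[array([ 0.538,  0.382, -0.113, 83.102, 28.835])]
pick False 0.0020265713605346937 0.029191436823226707 50.188466906547546
over 0.028567365355557692 50.21560549736023
low False 0.16710724665513932 0.028979880796229762
41.3083
```

View pics/w3.png

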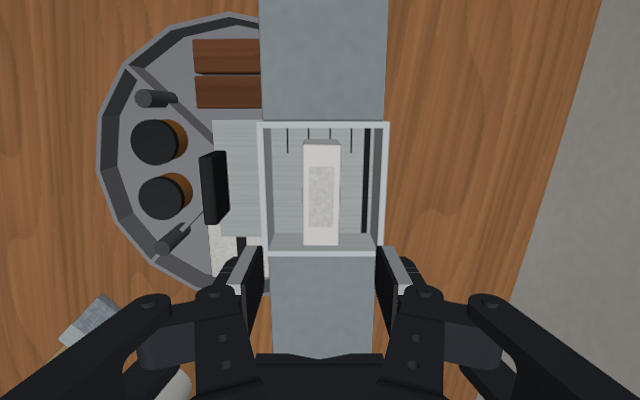

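All three boxes are stacked neatly in the hopper at (321,190). The posts sit at ±134°, so the tray angle is good. Now the blade.

Run:
```python
from h import *
e=np.array([np.cos(SY),np.sin(SY)]); yaw=SY+PI/2; z=.128
at=lambda x:SP+x*e
gripper_to(.038)
movep([*at(-.002),.26],[PI,0,yaw]); print(move_l([*at(-.002),z],feed=.1,max_force=12))
gripper_to(0,f_grip=80); o=observe(); print("grip",o["opening"],o["grasp_force"],o["ft_force"],(o["eef_pos"][:2]-SP)@e)
f0=np.array(o["ft_force"])
move_l([*at(-.095),z],feed=.08)
o=observe(); print("out",o["opening"],(np.array(o["ft_force"])-f0)[:2]@e,(np.array(o["eef_pos"][:2])-SP)@e,o["time_s"])
im,_=get_image("wrist"); cv2.imwrite("pics/w4.png",im[:,:,::-1])
hold(.4); o=observe(); print("held",o["opening"],(np.array(o["ft_force"])-f0)[:2]@e)
```

```text
False
grip 0.011037865240840083 78.97647142410278 [2.73467877 0.46143642 2.51338635] -0.0011302857608290215
out 0.011215028840100135 7.811190051535427 -0.09370673812441718 45.2083
held 0.010981245428296931 6.790794072066318
```

View pics/w4.png

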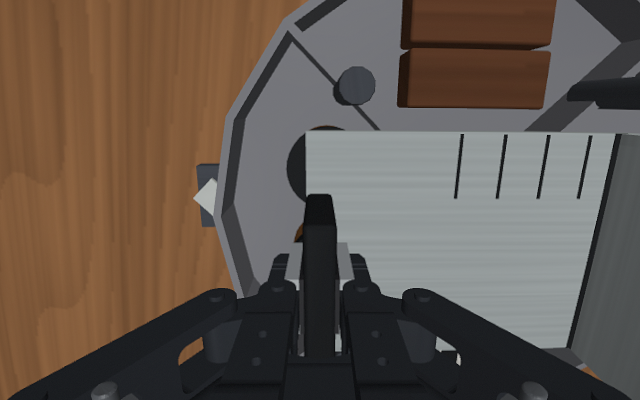

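The blade is out with its broad line at about (600,250), right against the hopper's front face. I'll measure it and adjust if needed.

Run:
```python
from h import *
e=np.array([np.cos(SY),np.sin(SY)])
cal=get_calibration("wrist"); im=cv2.imread("pics/w4.png"); g=im.sum(2)/3
for r in(160,200,250,300):
    w=(ray(cal,[(c,r) for c in range(560,640,2)],.118)-SP)@e*1000
    print(r,[(int(a),int(b)) for a,b in zip(w,g[r,560:640:2])][3:])
o=observe(); print(o["time_s"],o["opening"],(np.array(o["eef_pos"][:2])-SP)@e)
```

```text
160 [(21, 152), (21, 151), (22, 151), (23, 152), (24, 152), (25, 152), (26, 151), (27, 151), (28, 154), (29, 59), (30, 25), (31, 144), (32, 152), (33, 152), (34, 152), (35, 152), (36, 151), (37, 152), (38, 151), (39, 152), (40, 152), (41, 155), (42, 29), (43, 30), (44, 29), (45, 77), (46, 80), (47, 80), (48, 81), (49, 84), (50, 83), (51, 82), (52, 81), (53, 82), (54, 83), (55, 84), (56, 84)]
200 [(24, 152), (25, 152), (26, 152), (27, 152), (28, 152), (29, 153), (30, 155), (31, 154), (32, 152), (33, 152), (34, 153), (35, 152), (36, 152), (37, 153), (38, 152), (39, 153), (40, 154), (41, 137), (42, 25), (43, 32), (44, 27), (45, 82), (47, 80), (48, 81), (49, 83), (50, 84), (51, 83), (52, 82), (53, 82), (54, 84), (55, 86), (56, 84), (57, 84), (58, 82), (59, 82), (60, 82), (61, 83)]
250 [(30, 150), (31, 149), (32, 150), (33, 150), (34, 150), (35, 150), (36, 150), (37, 150), (38, 151), (39, 150), (40, 151), (41, 156), (42, 28), (43, 29), (44, 30), (45, 81), (46, 79), (48, 80), (49, 83), (50, 84), (51, 82), (52, 82), (53, 82), (54, 83), (55, 85), (56, 83), (57, 83), (58, 82), (59, 81), (60, 82), (62, 82), (63, 82), (64, 82), (65, 83), (66, 83), (67, 82), (68, 82)]
300 [(36, 149), (37, 149), (38, 149), (39, 149), (40, 149), (41, 152), (42, 30), (43, 28), (44, 24), (46, 79), (47, 76), (48, 80), (49, 83), (50, 81), (51, 81), (52, 80), (53, 82), (55, 83), (56, 84), (57, 81), (58, 81), (59, 80), (60, 80), (61, 81), (62, 81), (64, 80), (65, 82), (66, 82), (67, 81), (68, 82), (69, 82), (70, 81), (72, 81), (73, 80), (74, 80), (75, 80), (76, 80)]
45.6583 0.010981245428296931 -0.09359693904770268
```

Run:
```python
from h import *
e=np.array([np.cos(SY),np.sin(SY)]); z=.128
at=lambda x:SP+x*e
move_l([*at(-.0965),z],feed=.02)
for _ in range(4):
    hold(.45); o=observe(); print(round(o["opening"],4),o["time_s"],(np.array(o["eef_pos"][:2])-SP)@e)
im,_=get_image("top"); cv2.imwrite("pics/t5.png",im[:,:,::-1])
move_l([*at(-.002),z],feed=.08); gripper_to(.038); move_l([*at(-.002),.27],feed=.2)
movep([*HOP,.30],[PI,0,SY+PI/2])
im,_=get_image("wrist"); cv2.imwrite("pics/w5.png",im[:,:,::-1]); print(observe()["time_s"])
```

```text
0.0111 46.3583 -0.09509423535961217
0.0109 46.8083 -0.09507318722700997
0.0112 47.2583 -0.09507857168365251
0.0114 47.7083 -0.09506908925013464
50.8583
```

View pics/w5.png

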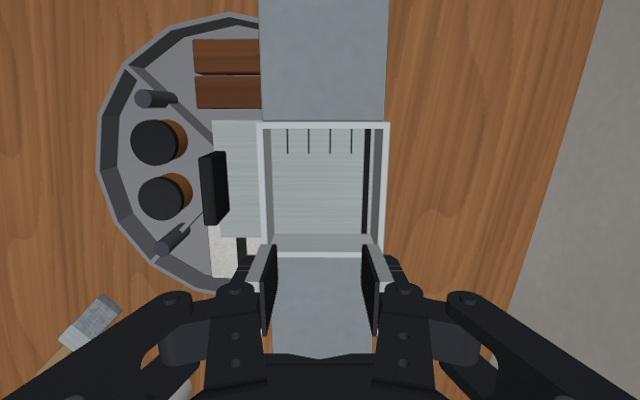

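The hopper is empty and the blade is home, with the handle back at (214,187). Now the tray gets a half turn in two strokes.

Run:
```python
from h import *
for _ in range(2): turn(np.radians(-135),np.radians(-225))
# look from in front with the hand drawn back
movep([.40,-.14,.33],[PI,0,SY])
cal=get_calibration("wrist"); np.save("pics/cal6.npy",cal,allow_pickle=True)
im,_=get_image("wrist"); cv2.imwrite("pics/w6.png",im[:,:,::-1]); print(observe()["time_s"])
```

```text
grip 0.016961475083656134 29.54275131225586
end 0.016985273091385047 [-0.96758808  2.44708719  6.5701682 ] 56.8917
grip 0.016854995683163072 29.669677913188934
end 0.016967260531983313 [-0.40273703  1.76429188  8.30193186] 65.05
67.4667
```

View pics/w6.png

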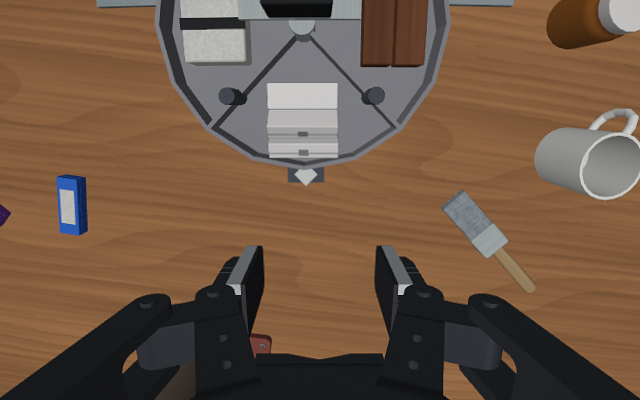

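All three boxes are in the front compartment at (302,120), behind the index at (306,175). I'll check the angle and hand in.

Run:
```python
from h import *
cal=get_calibration("wrist")
A=lambda p,z:(np.degrees(np.arctan2(*(ray(cal,[p],z)[0]-SP)[::-1])-SY)+360)%360
print("posts",A((226,96),.105),A((376,95),.105),"dividers",A((212,127),.065),A((398,125),.065),"index",A((306,176),.015))
```

```text
posts 134.68940669948427 225.91946698900242 dividers 135.88920429964065 225.98473893462352 index 180.42251609585358
```

Posts and dividers average 180.3–180.9° against an index at 180.4°, so they line up within 1°.

```bash
python3 -c "
from plant import *
hold(.3); print(job_done())"
```

```text
the job is handed in; nothing more can be done
None
```

I filed all three slide boxes found on the bench: they dropped through the hopper, the blade is fully home, and the filled compartment faces the front within about 1° of the white index. The job was handed in at about 68 s.

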